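# Try the locking stay of a shop locker

## Task

Before the shop opens, try the stay of the counter locker with the yellow lift-up door: raise the door by its black handle until the stay locks, and let go of it so that it is seen to stay up by itself. Then press down the white release pad at that locker's side, so that the door sinks fully shut again; leave the green door shut.

Things in the scene. Friction and masses are not known exactly. Their poses are not given: they have to be found in the camera images.
- yellow_grip (a point): Centre of the black blade handle, 16 mm thick along y, 32 deep, sticking out 50 beyond the yellow door's lower front edge (point 25 beyond it, 77 above the counter, clear below). Axes turn with the door: x up the door, y along the hinge, leftward, z out of its face. Hinge line 265 mm away along +x. Shut door slopes 0.44 rad down towards the robot; 190 wide, 240 long, 0.45 kg, damped.
- yellow_door (a joint): Opening angle of the yellow door, rad: 0 shut, grows as the handle rises (3 to 5 N there). The stay's catch springs in at about 0.90; the hinge stops at 1.0. Raise to 0.94 to 0.98 and let go: it settles at about 0.89 and cannot sink until the release pad is pressed. Once freed it sinks shut by itself in about 2 s.
- yellow_release (a point): Centre of the top of the white release pad, a round upright button 40 mm across on the grey stay case at the yellow locker's right side seen from the robot (-y); top 240 above the counter, 44 above its collar, 55 sideways of the door's edge. It goes down 12 mm against a 3 to 6 N spring; the catch frees by 8 mm. Keep it down at least 0.5 s so the door starts to sink. z is up.
- green_door (a joint): Opening angle of the green door of the like locker beside it, rad: 0 shut, grows as it rises; to be left shut. Which locker stands left and which right varies.

How it is judged:
By the outcome, as a careful person would: the job done as asked, in the order asked, and still so for the second after the job is handed in, with the robot touching nothing.
It also fails if it takes over 51 s, if anything falls off the work surface, if the arm or the gripper's body presses on something with over 40 N, if the wrist force passes 120 N, or if a joint passes its speed limit or range.

## Robot

A 6-joint arm with a two-finger parallel gripper is mounted at the origin on the work surface. World frame = base frame: x ahead of the robot, y to its left, z up, the work surface at z = 0. Lengths are in m, angles in rad, forces in N, time in s.
With the tool pointing down it reaches from about 0.275 to 0.75 m from the base axis. Payload 10.2 kg.
Tool frame: the origin (TCP) lies midway between the tips of the shut fingers; the grasp point (between the pads) lies 19 mm behind it (ctrl.grip_depth is the distance from the TCP to the grasp point, in m); z points along the fingers, y is the direction in which the jaws open and shut (so a half turn about z gives the same grasp; the last joint's range is limited). The gripper opens to 88 mm and grips with 3 to 60 N. Pads are 18 mm wide; open, the fingers measure 123 mm over their backs; the gripper's body (75 mm by 187 mm) begins 45 mm behind the grasp point.
Start: joints at [1.042, 0.313, 1.498, -0, 1.331, -0.223], TCP at [0.158, 0.501, 0.239] pointing down, gripper open.
Joint ranges: [-2.94, 2.94], [-0.97, 2.17], [0.19, 2.56], [-1.23, 4.37], [0.02, 3.11], [-2.88, 2.88]. Speed limits (rad/s): [2.39, 2.39, 3.01, 3.14, 3.14, 3.14].

## Interface

Orientations are given as a unit quaternion [x, y, z, w].
In Python, from rig import ctrl, cams gives the robot as it stands.
- The arm moves only by the shell command python3 -m inch 'ROWS' [OPENING] [FORCE]. ROWS is JSON, a list that holds one entry, the list of rows, each a list of 6 numbers: the shift along the tool's x, y, z in cm, then the turn, a rotation vector about the tool's x, y, z in degrees. In form: [[[tx, ty, tz, ax, ay, az], ...]]. A call has 1 to 5 rows; each row is the pose to reach, as a shift and turn from the pose commanded when the call began, along the tool's axes at that moment; what a row does not reach only later rows make up. A row lasts 1/12 s, in which the tool goes at most 41.7 mm and 7.16 degrees, less where a joint would pass 70% of its speed; a pose out of reach is approached as far as the arm can. A call with a gripper value outside its range is refused whole. OPENING is the opening, from 0 (shut) to 1 (fully open), set as the call begins (- or left out, the last holds). The fingers move at their own pace and stop on an object; FORCE is the grip in N (left out, the last holds). Time passes only in rows, so rows that repeat a pose let the fingers close. It gives the time, the measured TCP pose, the force and the opening at its end, in the units of the state.
- ctrl.get_state(): the state, without advancing time (a new reading comes with each control period).
- cams.snapshot(name): name is "scene" or "top" or "wrist"; returns (picture, depth): 400x640x3 uint8, red, green, blue; 400x640 float32, m along the optical axis (not along the pixel's ray), 0 where there is no reading.
- cams.camera_model(name): a dict with "intrinsics" (3x3 intrinsics, pixels), "xyz" and "attitude" of the camera in the world; the wrist camera has in their place "T_tool_cam" (4x4, takes a point from camera to tool coordinates, whose origin is the TCP and whose axes are the flange's). Camera axes: x right, y down, z forward; pixel columns grow to the right and rows downward; lengths in m; the calibration is good to about 2 mm. The wrist camera is an equidistant fisheye: a pixel r from the principal point sees the ray r / f radians off the axis. A picture is of the moment at which its call begins: read the wrist's pose just before it. camera_model takes no time and is no camera call.
- ctrl.close_job(): hands the job in, once; it reports no verdict.
The state is a dict: "t": time; "q": joint angles; "dq": joint speeds; "joint_efforts": joint torques, N m; "ee_pos": TCP position; "tool_rot": TCP orientation; "ft_force": force on the tool from outside, world axes, zero at the start; "torque": the same for the moment, N m; "gripper_width": opening from 0.0 (shut) to 1.0 (fully open).
Only numpy, scipy, OpenCV 4.12 (cv2) and the standard library are available. Lean on these libraries where they do the work, as an engineer would, in place of code of your own. Each camera call takes 0.05 s, during which the arm holds its last target.

## Working session

There is one attempt and no reset: what is moved stays moved. The work goes in short steps, Python scripts to look and compute and a shell command to move; the robot and the scene stay as the last step left them, time stands still between calls to the robot, and variables do not carry over. Pictures are saved under pics/ and viewed, and the job is handed in when it is done.

```bash
ls; mkdir -p pics
cat > h.py <<'E'
import numpy as np, cv2
from rig import ctrl, cams
E
python3 - <<'E'
from h import *
s=ctrl.get_state(); print(s)
for n in ("scene","top","wrist"):
    m=cams.camera_model(n); print(n,m)
for n in ("scene","top"):
    p,d=cams.snapshot(n); cv2.imwrite(f"pics/{n}0.png",p[:,:,::-1]); np.save(f"pics/{n}0.npy",d)
E
```

```text
pics
{'t': 0.0, 'q': array([ 1.04164432e+00,  3.13448273e-01,  1.49842242e+00, -1.73022005e-05,
        1.33100367e+00, -2.23382226e-01]), 'dq': array([-1.67480357e-03, -3.61492410e-04,  1.69087716e-03,  6.81705399e-04,
        2.66568726e-06, -1.05190583e-03]), 'joint_efforts': array([-1.96332221e-04, -4.02208078e+01, -2.52270234e+01,  6.94731460e-02,
        3.51620070e-02, -1.20893128e-04]), 'ee_pos': array([0.15791981, 0.50042998, 0.23816748]), 'tool_rot': array([ 1.52287936e-01,  9.88335962e-01, -5.99105318e-04, -2.27666709e-04]), 'ft_force': array([ 0.29443132,  0.08684139, -0.18487811]), 'torque': array([-0.01645234,  0.03906084,  0.0575017 ]), 'gripper_width': 0.9970851452381956}
scene {'intrinsics': array([[363.69525907,   0.        , 316.64432252],
       [  0.        , 363.69525907, 196.55102321],
       [  0.        ,   0.        ,   1.        ]]), 'xyz': array([0.93873899, 0.24308265, 0.92207212]), 'attitude': array([ 0.4060334 ,  0.86712486, -0.26483969, -0.11441716])}
top {'intrinsics': array([[436.96031675,   0.        , 314.67780163],
       [  0.        , 436.96031675, 191.50030323],
       [  0.        ,   0.        ,   1.        ]]), 'xyz': array([ 0.37351938, -0.07288996,  1.1716042 ]), 'attitude': array([ 0.70545995, -0.70177058,  0.07297335, -0.06722505])}
wrist {'intrinsics': array([[309.70691629,   0.        , 318.77825419],
       [  0.        , 309.70691629, 198.2241071 ],
       [  0.        ,   0.        ,   1.        ]]), 'T_tool_cam': array([[ 2.63996626e-04, -9.57318803e-01, -2.89033977e-01,
         7.48468416e-02],
       [ 9.99999940e-01,  3.17370070e-04, -1.37795997e-04,
        -3.23753779e-04],
       [ 2.23645433e-04, -2.89033923e-01,  9.57318829e-01,
        -1.46958148e-01],
       [ 0.00000000e+00,  0.00000000e+00,  0.00000000e+00,
         1.00000000e+00]])}
```

View pics/scene0.png

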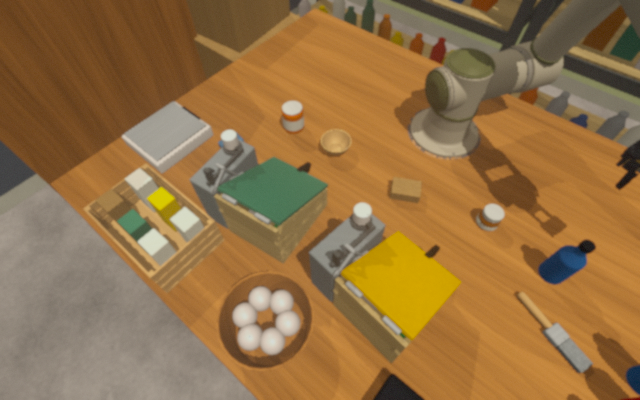

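View pics/top0.png

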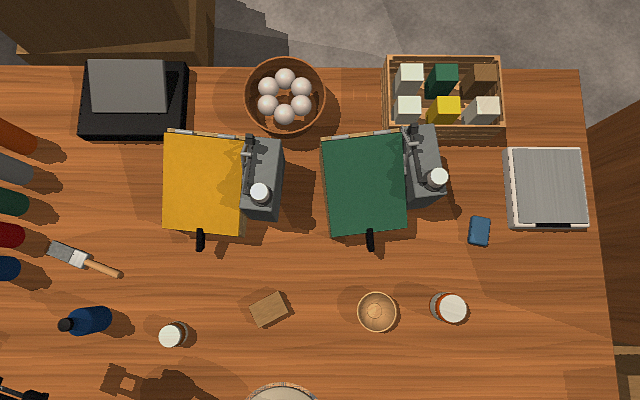

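The yellow locker is on the left (+y). In the scene view its handle is at about (433,251) and its pad at (363,212). In the top view the handle is at about (200,240) and the pad at (260,193).

```bash
cat >> h.py <<'E'
from scipy.spatial.transform import Rotation as R
def cam(n):
    m=cams.camera_model(n); return m["intrinsics"],np.array(m["xyz"]),R.from_quat(m["attitude"]).as_matrix()
def ray(n,u,v):
    K,c,Q=cam(n); d=np.array([(u-K[0,2])/K[0,0],(v-K[1,2])/K[1,1],1.]); return c,Q@d
def pt(n,D,u,v):
    c,d=ray(n,u,v); return c+d*D[int(round(v)),int(round(u))]
def cloud(n,D):
    K,c,Q=cam(n); v,u=np.mgrid[:400,:640]
    d=np.stack([(u-K[0,2])/K[0,0],(v-K[1,2])/K[1,1],np.ones(u.shape)],-1)*D[...,None]
    return d@Q.T+c
def tri(a,b):
    (c1,d1),(c2,d2)=a,b
    A=np.stack([d1,-d2],1); t=np.linalg.lstsq(A,c2-c1,rcond=None)[0]
    p,q=c1+d1*t[0],c2+d2*t[1]; return (p+q)/2,np.linalg.norm(p-q)
E
python3 - <<'E'
from h import *
np.set_printoptions(precision=4,suppress=True)
for n in("scene","top"):
    D=np.load(f"pics/{n}0.npy"); P=cloud(n,D); img=cv2.imread(f"pics/{n}0.png"); hsv=cv2.cvtColor(img,cv2.COLOR_BGR2HSV)
    m=(hsv[...,0]>18)&(hsv[...,0]<32)&(hsv[...,1]>225)&(hsv[...,2]>110)
    k,l,st,ce=cv2.connectedComponentsWithStats(m.astype(np.uint8)); i=1+st[1:,4].argmax(); m=l==i
    print(n,"yellow",st[i],ce[i])
    Y=P[m&(D>0)]; c=np.median(Y,0); Y=Y[np.abs(Y-c).max(1)<.2]
    A=np.c_[Y[:,:2],np.ones(len(Y))]; co=np.linalg.lstsq(A,Y[:,2],rcond=None)[0]
    r=Y[:,2]-A@co; print("plane",co,"res",r.std(),"slope",np.arctan(np.hypot(*co[:2])),"az",np.arctan2(co[1],co[0]),"mean",Y.mean(0))
    cnt=max(cv2.findContours(m.astype(np.uint8),0,2)[0],key=cv2.contourArea); print(cv2.boxPoints(cv2.minAreaRect(cnt)))
    rc=cv2.approxPolyDP(cnt,8,True)[:,0]
    for u,v in rc:
        c,d=ray(n,u,v); t=(co[2]+co[:2]@c[:2]-c[2])/(d[2]-co[:2]@d[:2]); print((u,v),c+t*d)
    hb,pb=((433,251),(363,212)) if n=="scene" else ((200,240),(260,193))
    # black
    w=14
    sub=(slice(hb[1]-w,hb[1]+w),slice(hb[0]-w,hb[0]+w))
    b=(hsv[...,2]<45); mm=np.zeros_like(b); mm[sub]=b[sub]; v,u=np.nonzero(mm); Q=P[mm]
    print("black",len(u),u.mean(),v.mean(),u.min(),u.max(),v.min(),v.max()); print(np.median(Q,0),Q.min(0),Q.max(0))
    sub=(slice(pb[1]-w,pb[1]+w),slice(pb[0]-w,pb[0]+w))
    b=(hsv[...,2]>190)&(hsv[...,1]<40); mm=np.zeros_like(b); mm[sub]=b[sub]; v,u=np.nonzero(mm); Q=P[mm]
    print("white",len(u),u.mean(),v.mean(),u.min(),u.max(),v.min(),v.max()); print(np.median(Q,0),Q.min(0),Q.max(0))
    c=img[pb[1]-30:pb[1]+70,pb[0]-60:pb[0]+100] if n=="scene" else img[pb[1]-30:pb[1]+70,pb[0]-110:pb[0]+50]
    cv2.imwrite(f"pics/{n}crop.png",cv2.resize(c,(800,500),interpolation=2))
E
```

```text
scene yellow [ 342  231  119  109 6573] [402.6785 282.3352]
plane [ 0.479  -0.0671 -0.1232] res 0.009207493349109681 slope 0.4504804159009728 az -0.13908580417462957 mean [0.6072 0.1942 0.1546]
[[340.155  272.9743]
 [393.4719 217.234 ]
 [464.1066 284.7976]
 [410.7897 340.538 ]]
(np.int32(398), np.int32(231)) [0.4793 0.1088 0.099 ]
(np.int32(342), np.int32(274)) [0.6965 0.0922 0.2042]
(np.int32(412), np.int32(339)) [0.7124 0.2717 0.1998]
(np.int32(460), np.int32(281)) [0.4963 0.2927 0.0948]<stdin>:20: RuntimeWarning: Mean of empty slice.
  ret = ret.dtype.type(ret / rcount)
Traceback (most recent call last):
ValueError: zero-size array to reduction operation minimum which has no identity
```

```bash
python3 -c "
import cv2,numpy as np
a=cv2.imread('pics/scenecrop.png');b=cv2.imread('pics/topcrop.png')
cv2.imwrite('pics/crops.png',np.vstack([cv2.resize(a,(480,300)),cv2.resize(b,(480,300))]))"
```

```text
[ WARN:0@0.018] global loadsave.cpp:275 findDecoder imread_('pics/scenecrop.png'): can't open/read file: check file path/integrity
[ WARN:0@0.018] global loadsave.cpp:275 findDecoder imread_('pics/topcrop.png'): can't open/read file: check file path/integrity
Traceback (most recent call last):
cv2.error: OpenCV(4.12.0) /io/opencv/modules/imgproc/src/resize.cpp:4208: error: (-215:Assertion failed) !ssize.empty() in function 'resize'
```

```bash
cat > m.py <<'E'
from h import *
np.set_printoptions(precision=4,suppress=True)
cr=[]
for n in("scene","top"):
    D=np.load(f"pics/{n}0.npy"); P=cloud(n,D); img=cv2.imread(f"pics/{n}0.png"); hsv=cv2.cvtColor(img,cv2.COLOR_BGR2HSV)
    m=(hsv[...,0]>18)&(hsv[...,0]<32)&(hsv[...,1]>215)&(hsv[...,2]>110)
    k,l,st,ce=cv2.connectedComponentsWithStats(m.astype(np.uint8)); i=1+st[1:,4].argmax(); m=l==i
    print(n,"yellow",st[i],ce[i])
    me=cv2.erode(m.astype(np.uint8),np.ones((7,7)))>0
    Y=P[me&(D>0)]; c=np.median(Y,0); Y=Y[np.abs(Y-c).max(1)<.2]
    A=np.c_[Y[:,:2],np.ones(len(Y))]; co=np.linalg.lstsq(A,Y[:,2],rcond=None)[0]
    r=Y[:,2]-A@co; print("plane",co,"res",r.std(),"slope",np.arctan(np.hypot(*co[:2])),"az",np.arctan2(co[1],co[0]),"mean",Y.mean(0))
    cnt=max(cv2.findContours(m.astype(np.uint8),0,2)[0],key=cv2.contourArea)
    rc=cv2.approxPolyDP(cnt,8,True)[:,0]
    for u,v in rc:
        c,d=ray(n,u,v); t=(co[2]+co[:2]@c[:2]-c[2])/(d[2]-co[:2]@d[:2]); print((int(u),int(v)),c+t*d)
    hb,pb=((433,251),(363,212)) if n=="scene" else ((200,240),(260,193))
    w=14
    for nm,b,q in (("black",hsv[...,2]<60,hb),("white",(hsv[...,2]>170)&(hsv[...,1]<50),pb)):
        sub=(slice(q[1]-w,q[1]+w),slice(q[0]-w,q[0]+w))
        mm=np.zeros_like(b); mm[sub]=b[sub]; v,u=np.nonzero(mm); Q=P[mm]
        print(nm,len(u))
        if len(u): print(u.mean(),v.mean(),u.min(),u.max(),v.min(),v.max(),np.median(Q,0),Q.min(0),Q.max(0))
    c=img[pb[1]-30:pb[1]+70,pb[0]-60:pb[0]+100] if n=="scene" else img[pb[1]-30:pb[1]+70,pb[0]-110:pb[0]+50]
    cr.append(cv2.resize(c,(480,300),interpolation=cv2.INTER_CUBIC))
cv2.imwrite('pics/crops.png',np.vstack(cr))
E
python3 m.py
```

```text
scene yellow [ 342  231  119  109 6609] [402.6632 282.3435]
plane [ 0.4692 -0.0495 -0.1199] res 0.0010401375469282993 slope 0.44085299020207525 az -0.10510789575613357 mean [0.608  0.1944 0.1558]
(397, 231) [0.482  0.1072 0.101 ]
(342, 275) [0.6978 0.0932 0.2029]
(412, 339) [0.7129 0.2716 0.2012]
(460, 281) [0.4989 0.2924 0.0998]
black 0
white 216
362.1759259259259 210.29166666666666 354 370 203 218 [0.5644 0.0436 0.2398] [0.5457 0.0244 0.2339] [0.5822 0.0611 0.2427]
top yellow [238 141   6  17  21] [240.2857 148.5238]
plane [0. 0. 0.] res nan slope 0.0 az 0.0 mean [nan nan nan]
(243, 141) [0.7521 0.1191 0.    ]
(238, 157) [0.7057 0.1313 0.    ]
black 195
199.78974358974358 239.44102564102565 188 208 228 251 [0.4691 0.1999 0.0939] [0.441  0.193  0.0006] [0.4986 0.2553 0.1097]
white 237
258.4177215189873 190.9409282700422 250 267 183 199 [0.5613 0.0424 0.2408] [ 0.3735 -0.0729  0.2357] [0.5794 0.0607 1.1716]
  return _methods._mean(a, axis=axis, dtype=dtype,
  ret = um.true_divide(
  ret = _var(a, axis=axis, dtype=dtype, out=out, ddof=ddof,
  arrmean = um.true_divide(arrmean, div, out=arrmean,
  ret = ret.dtype.type(ret / rcount)
m.py:12: RuntimeWarning: Mean of empty slice.
  r=Y[:,2]-A@co; print("plane",co,"res",r.std(),"slope",np.arctan(np.hypot(*co[:2])),"az",np.arctan2(co[1],co[0]),"mean",Y.mean(0))
```

View pics/crops.png

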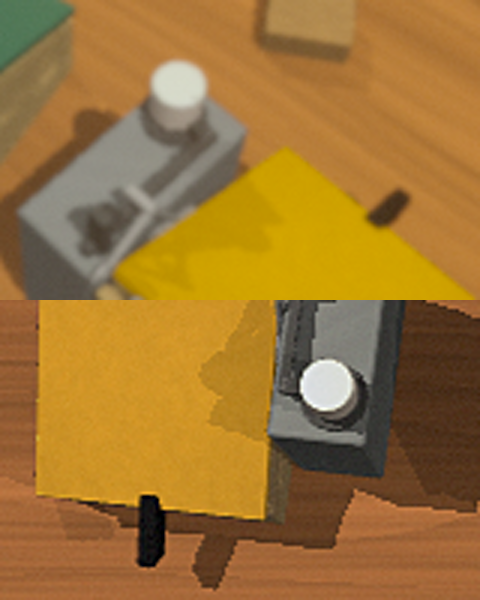

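The crops show the handle centre at scene (433,251) and top (200,239.7). The pad top is clearly visible in both. Next I'll triangulate and refine.

```bash
cat > m2.py <<'E'
from h import *
np.set_printoptions(precision=4,suppress=True)
S={}
for n,hh in(("scene",(342,231,119,109)),("top",(155,120,95,120))):
    D=np.load(f"pics/{n}0.npy"); P=cloud(n,D); img=cv2.imread(f"pics/{n}0.png"); hsv=cv2.cvtColor(img,cv2.COLOR_BGR2HSV)
    m=(hsv[...,0]>17)&(hsv[...,0]<32)&(hsv[...,1]>(215 if n=="scene" else 190)); z=np.zeros_like(m); x,y,w,h=hh; z[y:y+h,x:x+w]=1; m&=z
    m=cv2.morphologyEx(m.astype(np.uint8),cv2.MORPH_OPEN,np.ones((3,3)))
    k,l,st,ce=cv2.connectedComponentsWithStats(m); i=1+st[1:,4].argmax(); m=l==i
    me=cv2.erode(m.astype(np.uint8),np.ones((9,9)))>0
    Y=P[me&(D>0)]
    A=np.c_[Y[:,:2],np.ones(len(Y))]; co=np.linalg.lstsq(A,Y[:,2],rcond=None)[0]
    r=Y[:,2]-A@co; ok=abs(r)<3*r.std(); co=np.linalg.lstsq(A[ok],Y[ok,2],rcond=None)[0]
    print(n,"plane",co,"res",r.std(),"slope",np.arctan(np.hypot(*co[:2])),"az",np.arctan2(co[1],co[0]),"mean",Y.mean(0))
    cnt=max(cv2.findContours(m.astype(np.uint8),0,2)[0],key=cv2.contourArea)
    for u,v in cv2.approxPolyDP(cnt,5,True)[:,0]:
        c,d=ray(n,u,v); t=(co[2]+co[:2]@c[:2]-c[2])/(d[2]-co[:2]@d[:2]); print((int(u),int(v)),c+t*d)
    hb=(433,251) if n=="scene" else (200,240)
    sub=(slice(hb[1]-14,hb[1]+14),slice(hb[0]-14,hb[0]+14))
    b=((hsv[...,2]<95)&(hsv[...,1]<200)) if n=="scene" else (hsv[...,2]<45)
    bb=np.zeros(b.shape,np.uint8); bb[sub]=b[sub]; k,l,st,ce=cv2.connectedComponentsWithStats(bb); i=1+st[1:,4].argmax(); 
    Q=P[(l==i)]; print("black",st[i],ce[i]); print(np.median(Q,0))
    z=Q[Q[:,2]>0.06]; print(len(z),z.mean(0),np.percentile(z,5,0),np.percentile(z,95,0)); S[n]=ce[i]
print("handle tri",tri(ray("scene",*S["scene"]),ray("top",*S["top"])), tri(ray("scene",433,251),ray("top",200,239.7)))
print("pad tri",tri(ray("scene",362.2,210.3),ray("top",258.4,190.9)))
E
python3 m2.py
```

```text
scene plane [ 0.4693 -0.0494 -0.1199] res 0.0010384406814576354 slope 0.4408884641103202 az -0.1048717643437877 mean [0.608  0.1945 0.1558]
(397, 231) [0.4819 0.1072 0.101 ]
(342, 275) [0.6978 0.0932 0.2029]
(412, 339) [0.7129 0.2716 0.2012]
(460, 281) [0.4989 0.2924 0.0998]
black [426 246  13  11  71] [432.1831 251.3662]
[0.4727 0.2041 0.0983]
71 [0.4728 0.2042 0.0979] [0.4499 0.198  0.0864] [0.493  0.2101 0.1074]
top plane [ 0.4679 -0.051  -0.1176] res 0.0020334950675377664 slope 0.4399331678299016 az -0.10858935066376689 mean [0.5959 0.19   0.1516]
(165, 132) [0.708  0.2682 0.2   ]
(162, 227) [0.498  0.293  0.1005]
(238, 235) [0.4793 0.1059 0.1013]
(243, 140) [0.6897 0.0863 0.2007]
black [196 228   9  24 178] [200.0337 239.6348]
[0.4687 0.1989 0.0944]
178 [0.4681 0.1999 0.0936] [0.4434 0.1937 0.0738] [0.4926 0.2077 0.1077]
handle tri (array([0.4681, 0.2025, 0.0881]), np.float64(0.0026641865603224783)) (array([0.4675, 0.2029, 0.09  ]), np.float64(0.004349763105869435))
pad tri (array([0.5624, 0.0426, 0.2362]), np.float64(0.00026678148354504987))
```

The measurements agree: slope 0.44, a door of about 186 x 240, and the pad at z≈0.238. The handle's top is at 0.09, so its centre is at about 0.077. Next I'll compute the hover move in tool axes.

```bash
cat >> h.py <<'E'
def delta(p,yaw=None,Rt=None):
    "tool-frame shift cm and rotvec deg to reach TCP p with tool-down and tool x azimuth yaw(deg)"
    s=ctrl.get_state(); T=R.from_quat(s["tool_rot"])
    if Rt is None:
        a=np.radians(yaw); x=np.array([np.cos(a),np.sin(a),0]); z=np.array([0,0,-1.]); Rt=R.from_matrix(np.stack([x,np.cross(z,x),z],1))
    d=T.inv().apply(np.array(p)-s["ee_pos"])*100
    w=np.degrees((T.inv()*Rt).as_rotvec())
    print("shift cm",np.round(d,2),"turn deg",np.round(w,2),"t",round(s["t"],2),"ft",np.round(s["ft_force"],1))
E
python3 - <<'E'
from h import *
delta([.470,.2015,.20],yaw=174)
for n in("scene","top"):
    D=np.load(f"pics/{n}0.npy"); P=cloud(n,D); m=(D>0)&(P[...,0]>.1)&(P[...,0]<.5)&(P[...,1]>.15)&(P[...,1]<.42)
    print(n,"max z in path",np.percentile(P[m][:,2],99.8))
E
```

```text
shift cm [-38.76 -19.11   3.83] turn deg [ -0.06  -0.02 -11.52] t 0.1 ft [ 0.7 -0.1 -0.7]
scene max z in path 0.3458458435779408
top max z in path 0.328069099622939
```

```bash
python3 -m inch '[[[-3,-1.5,0,0,0,-1],[-6.2,-3,0,0,0,-2],[-9.4,-4.6,0,0,0,-3],[-12.6,-6.2,0.4,0,0,-4],[-15.8,-7.8,0.8,0,0,-5]]]'; python3 -c "
from h import *
delta([.470,.2015,.20],yaw=174)"
```

```text
t: 0.52
ee_pos: [0.2861, 0.3774, 0.2305]
tool_rot: [0.108, 0.994, 0.0, 0.0]
ft_force: [1.4, 0.7, -0.1]
gripper_width: 1.004
shift cm [-21.75 -13.21   3.05] turn deg [ 0.    0.   -6.45] t 0.52 ft [ 1.4  0.7 -0.1]
```

```bash
python3 -m inch '[[[-3.2,-2,0.5,0,0,-1.5],[-6.4,-4,1,0,0,-3],[-9.6,-6,1.5,0,0,-4.5],[-12.8,-8,2,0,0,-6],[-16,-10,2.5,0,0,-6.5]]]'; python3 -c "
from h import *
delta([.470,.2015,.20],yaw=174)"
```

```text
t: 0.93
ee_pos: [0.4207, 0.2448, 0.2054]
tool_rot: [0.052, 0.999, -0.0, -0.0]
ft_force: [-0.7, 0.8, 0.4]
gripper_width: 1.002
shift cm [-5.35 -3.79  0.53] turn deg [-0.01 -0.02  0.06] t 0.93 ft [-0.7  0.8  0.4]
```

```bash
python3 -m inch '[[[-2.5,-1.5,0.3,0,0,0],[-4.8,-3,0.5,0,0,0],[-4.8,-3,0.5,0,0,0]]]'
python3 - <<'E'
from h import *
delta([.470,.2015,.20],yaw=174)
s=ctrl.get_state()
p,d=cams.snapshot("wrist"); cv2.imwrite("pics/w1.png",p[:,:,::-1]); np.save("pics/w1.npy",d); np.save("pics/w1p.npy",np.r_[s["ee_pos"],s["tool_rot"]])
E
```

```text
t: 1.18
ee_pos: [0.4669, 0.2086, 0.1998]
tool_rot: [0.054, 0.999, -0.0, -0.0]
ft_force: [-0.9, -0.6, -1.4]
gripper_width: 1.0
shift cm [-0.38 -0.67 -0.02] turn deg [-0.06 -0.02 -0.25] t 1.18 ft [-0.9 -0.6 -1.4]
```

View pics/w1.png

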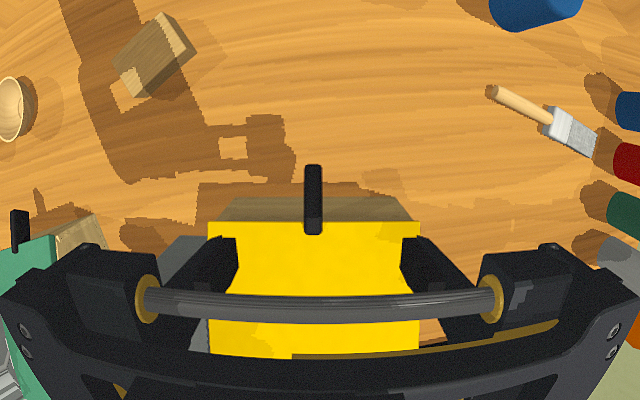

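The wrist view shows the handle blade from its tip at (313,165) to its root at (313,234). The door's edge is at row 222 and the locker's front face lies just below it. I'll measure the handle from here.

```bash
cat >> h.py <<'E'
def wray(pose,u,v):
    m=cams.camera_model("wrist"); K=m["intrinsics"]; T=m["T_tool_cam"]
    x,y=(u-K[0,2]),(v-K[1,2]); r=np.hypot(x,y); th=r/K[0,0]
    d=np.array([np.sin(th)*x/r,np.sin(th)*y/r,np.cos(th)]); d=d/d[2]
    Q=R.from_quat(pose[3:]).as_matrix()
    return pose[:3]+Q@T[:3,3], Q@T[:3,:3]@d
E
python3 - <<'E'
from h import *
np.set_printoptions(precision=4,suppress=True)
p=np.load("pics/w1p.npy"); D=np.load("pics/w1.npy")
for nm,u,v in(("tip top",313,168),("mid",313,195),("root",313,220),("edgeL",212,224),("edgeR",416,224),("front face",270,210),("front bottom",225,199),("front bottom",400,199)):
    c,d=wray(p,u,v); print(nm,c+d*D[v,u])
# triangulate blade tip (scene/top) : top tip ~ (200,250)
print(tri(wray(p,313,166),ray("top",200,250.5)), tri(wray(p,313,195),ray("scene",432.2,251.4)), tri(wray(p,313,195),ray("top",200,239.6)))
E
```

```text
tip top [0.4432 0.2058 0.0858]
mid [0.4641 0.2036 0.0965]
root [0.4834 0.2016 0.1047]
edgeL [0.4794 0.1117 0.1018]
edgeR [0.4991 0.291  0.1008]
front face [0.4886 0.1556 0.0497]
front bottom [0.485  0.0923 0.0003]
front bottom [0.5072 0.3009 0.0022]
(array([0.4439, 0.205 , 0.069 ]), np.float64(0.0015435030545977242)) (array([0.4668, 0.2034, 0.087 ]), np.float64(0.0005992380329802277)) (array([0.469 , 0.203 , 0.0806]), np.float64(0.0008310781752329629))
```

```bash
python3 -c "
from h import *
delta([.468,.203,.061],yaw=174)"
```

```text
shift cm [-0.36 -0.67 13.9 ] turn deg [-0.03 -0.07 -0.19] t 1.23 ft [ 1.  -0.8  0.1]
```

```bash
python3 -m inch '[[[0,-0.3,2.5,0,0,0],[0,-0.3,5,0,0,0],[0,-0.3,7,0,0,0],[0,-0.3,7,0,0,0]]]'; python3 -c "
from h import *
delta([.468,.203,.061],yaw=174)"
```

```text
t: 1.57
ee_pos: [0.4614, 0.2089, 0.1275]
tool_rot: [0.052, 0.999, -0.001, -0.003]
ft_force: [-1.4, -0.2, -0.4]
gripper_width: 0.998
shift cm [-0.76 -0.5   6.65] turn deg [-0.11 -0.38  0.03] t 1.57 ft [-1.4 -0.2 -0.4]
```

```bash
python3 -m inch '[[[-0.5,-0.4,1,0,0,0],[-0.6,-0.4,2,0,0,0],[-0.6,-0.4,2,0,0,0],[-0.6,-0.4,2,0,0,0]]]'; python3 -c "
from h import *
delta([.468,.203,.061],yaw=174)"
```

```text
t: 1.9
ee_pos: [0.4697, 0.204, 0.1109]
tool_rot: [0.053, 0.999, 0.0, 0.0]
ft_force: [0.2, 0.2, 0.1]
gripper_width: 0.996
shift cm [ 0.15 -0.12  4.99] turn deg [ 0.   -0.   -0.02] t 1.9 ft [0.2 0.2 0.1]
```

```bash
python3 -m inch '[[[0.1,-0.1,1.3,0,0,0],[0.1,-0.1,2.6,0,0,0],[0.1,-0.1,3.9,0,0,0],[0.1,-0.1,5,0,0,0],[0.1,-0.1,5,0,0,0]]]'; python3 -m inch '[[[0,0,0,0,0,0],[0,0,0,0,0,0]]]'
python3 - <<'E'
from h import *
delta([.468,.203,.061],yaw=174)
s=ctrl.get_state()
p,d=cams.snapshot("wrist"); cv2.imwrite("pics/w2.png",p[:,:,::-1])
E
```

```text
t: 2.32
ee_pos: [0.4679, 0.203, 0.0597]
tool_rot: [0.053, 0.999, -0.0, -0.001]
ft_force: [0.2, 0.3, 0.1]
gripper_width: 1.001
t: 2.48
ee_pos: [0.469, 0.2032, 0.0617]
tool_rot: [0.052, 0.999, 0.0, 0.001]
ft_force: [-0.7, -0.0, -0.3]
gripper_width: 1.0
shift cm [ 0.1  -0.03  0.07] turn deg [ 0.02  0.09 -0.01] t 2.48 ft [-0.7 -0.  -0.3]
```

View pics/w2.png

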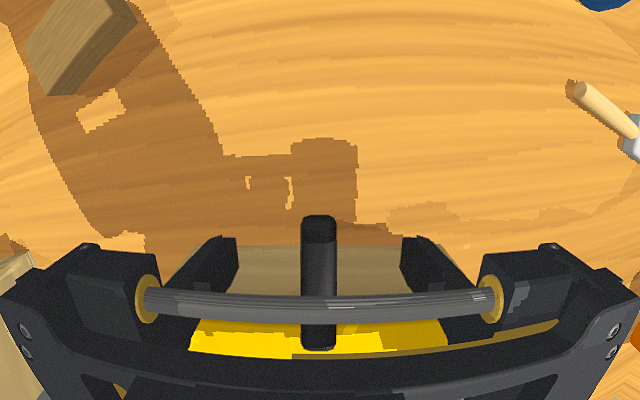

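The blade (columns 302–337) is centred between the jaws (237–401), so I'll close on it.

```bash
python3 -m inch '[[[0,0,0,0,0,0],[0,0,0,0,0,0],[0,0,0,0,0,0],[0,0,0,0,0,0],[0,0,0,0,0,0]]]' 0 25; python3 -m inch '[[[0,0,0,0,0,0],[0,0,0,0,0,0],[0,0,0,0,0,0],[0,0,0,0,0,0],[0,0,0,0,0,0]]]'
```

```text
t: 2.95
ee_pos: [0.4685, 0.203, 0.0608]
tool_rot: [0.053, 0.999, 0.0, 0.0]
ft_force: [0.0, 0.4, -0.3]
gripper_width: 0.642
t: 3.37
ee_pos: [0.4685, 0.203, 0.0607]
tool_rot: [0.053, 0.999, -0.0, 0.0]
ft_force: [-0.3, 0.1, 0.5]
gripper_width: 0.268
```

```bash
python3 -m inch '[[[0,0,0,0,0,0],[0,0,0,0,0,0],[0,0,0,0,0,0],[0,0,0,0,0,0],[0,0,0,0,0,0]]]'
python3 - <<'E'
import numpy as np
for t in np.r_[np.arange(0,.97,.04),.97,.98]:
    print(round(t,2),"tx %.2f tz %.2f"%(-(24.44-26.8*np.cos(.423-t)),-(11.0-26.8*np.sin(.423-t))))
E
```

```text
t: 3.78
ee_pos: [0.4685, 0.203, 0.0607]
tool_rot: [0.053, 0.999, -0.0, -0.0]
ft_force: [0.2, 0.4, -0.6]
gripper_width: 0.181
0.0 tx -0.00 tz 0.00
0.04 tx 0.42 tz -0.98
0.08 tx 0.80 tz -1.99
0.12 tx 1.14 tz -3.00
0.16 tx 1.44 tz -4.03
0.2 tx 1.70 tz -5.07
0.24 tx 1.91 tz -6.12
0.28 tx 2.09 tz -7.18
0.32 tx 2.22 tz -8.24
0.36 tx 2.31 tz -9.31
0.4 tx 2.35 tz -10.38
0.44 tx 2.36 tz -11.46
0.48 tx 2.32 tz -12.53
0.52 tx 2.23 tz -13.60
0.56 tx 2.11 tz -14.66
0.6 tx 1.94 tz -15.72
0.64 tx 1.73 tz -16.77
0.68 tx 1.48 tz -17.81
0.72 tx 1.19 tz -18.84
0.76 tx 0.85 tz -19.86
0.8 tx 0.48 tz -20.87
0.84 tx 0.06 tz -21.85
0.88 tx -0.39 tz -22.83
0.92 tx -0.88 tz -23.78
0.96 tx -1.41 tz -24.71
0.97 tx -1.55 tz -24.94
0.98 tx -1.69 tz -25.17
```

It's gripped at 16 mm. Now raise along the arc.

```bash
python3 -m inch '[[[0.4,0,-1,0,0,0],[0.8,0,-2,0,0,0],[1.1,0,-3,0,0,0],[1.4,0,-4,0,0,0],[1.7,0,-5.1,0,0,0]]]'; python3 -m inch '[[[0.2,0,-1.05,0,0,0],[0.4,0,-2.1,0,0,0],[0.5,0,-3.15,0,0,0],[0.6,0,-4.2,0,0,0],[0.65,0,-5.3,0,0,0]]]'
python3 - <<'E'
from h import *
s=ctrl.get_state()
p,d=cams.snapshot("wrist"); cv2.imwrite("pics/w3.png",p[:,:,::-1])
print(s["ee_pos"]-[.4685,.203,.0607],s["torque"])
E
```

```text
t: 4.2
ee_pos: [0.4501, 0.2049, 0.1124]
tool_rot: [0.052, 0.999, -0.0, -0.001]
ft_force: [-3.5, 2.7, -7.6]
gripper_width: 0.179
t: 4.62
ee_pos: [0.4435, 0.2057, 0.1655]
tool_rot: [0.052, 0.999, -0.0, -0.002]
ft_force: [-5.3, 2.1, -4.9]
gripper_width: 0.174
[-0.02503445  0.00265469  0.10477488] [ 0.43774085  1.12000932 -0.0676147 ]
```

View pics/w3.png

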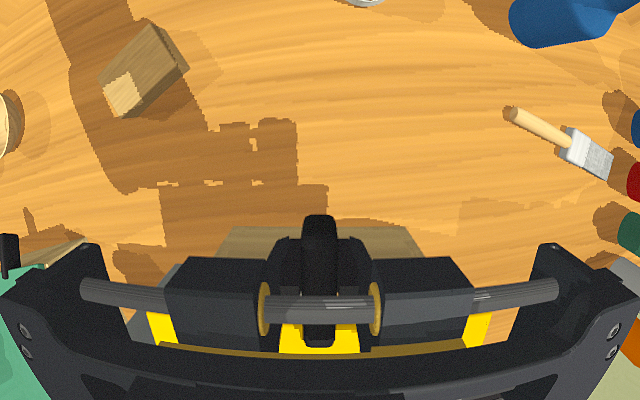

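The handle is held between the pads and the door is following. Continue.

```bash
python3 -m inch '[[[0,0,-1.05,0,0,0],[-0.05,0,-2.1,0,0,0],[-0.1,0,-3.2,0,0,0],[-0.25,0,-4.25,0,0,0],[-0.4,0,-5.3,0,0,0]]]'; python3 -m inch '[[[-0.2,0,-1.05,0,0,0],[-0.45,0,-2.1,0,0,0],[-0.75,0,-3.1,0,0,0],[-1.1,0,-4.1,0,0,0],[-1.45,0,-5.1,0,0,0]]]'
python3 - <<'E'
from h import *
s=ctrl.get_state()
print(s["ee_pos"]-[.4685,.203,.0607],s["torque"])
E
```

```text
t: 5.08
ee_pos: [0.4472, 0.2054, 0.218]
tool_rot: [0.052, 0.999, 0.0, -0.002]
ft_force: [-4.6, 5.3, -16.4]
gripper_width: 0.178
t: 5.5
ee_pos: [0.462, 0.2037, 0.2699]
tool_rot: [0.052, 0.999, -0.0, -0.001]
ft_force: [-5.4, 1.8, -3.0]
gripper_width: 0.181
[-0.00650705  0.00067488  0.20917401] [ 0.27173709  1.14054086 -0.04414675]
```

```bash
python3 -m inch '[[[-0.35,0,-0.8,0,0,0],[-0.7,0,-1.6,0,0,0],[-1.1,0,-2.4,0,0,0],[-1.5,0,-3.2,0,0,0],[-1.5,0,-3.2,0,0,0]]]'
python3 - <<'E'
from h import *
s=ctrl.get_state()
print(s["ee_pos"]-[.4685,.203,.0607],s["torque"])
for n in ("scene","wrist"):
    p,d=cams.snapshot(n); cv2.imwrite(f"pics/{n}4.png",p[:,:,::-1]); np.save(f"pics/{n}4.npy",d)
E
```

```text
t: 5.92
ee_pos: [0.4781, 0.202, 0.3033]
tool_rot: [0.052, 0.999, 0.0, 0.001]
ft_force: [-8.0, 0.9, 0.9]
gripper_width: 0.176
[ 0.00960144 -0.00104283  0.24261562] [ 0.11433758  1.36306937 -0.01873184]
```

View pics/scene4.png

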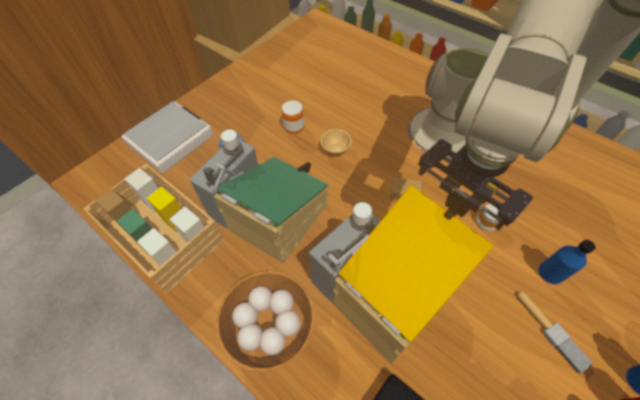

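View pics/wrist4.png

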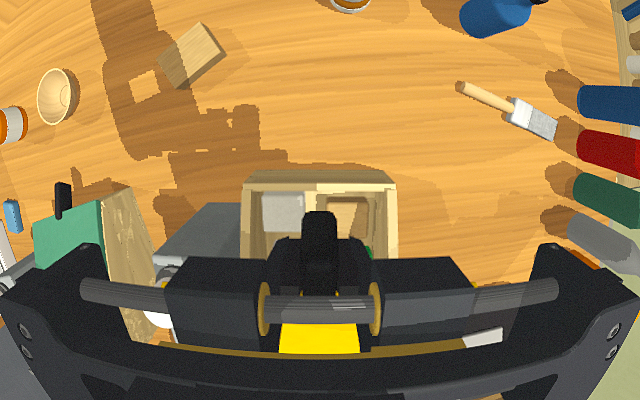

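The door is up, with the locker interior visible below the handle. I'll measure its angle from the plane fit.

```bash
cat >> h.py <<'E'
def doorangle(img,D,n="scene",lo=215,box=None):
    "img BGR"
    P=cloud(n,D); hsv=cv2.cvtColor(img,cv2.COLOR_BGR2HSV)
    m=((hsv[...,0]>17)&(hsv[...,0]<32)&(hsv[...,1]>lo)&(hsv[...,2]>80)).astype(np.uint8)
    m=cv2.morphologyEx(m,cv2.MORPH_OPEN,np.ones((3,3))); k,l,st,ce=cv2.connectedComponentsWithStats(m); i=1+st[1:,4].argmax()
    me=(cv2.erode((l==i).astype(np.uint8),np.ones((9,9)))>0)&(D>0); Y=P[me]; c=Y.mean(0)
    for _ in range(3):
        c=Y.mean(0); u,s,vt=np.linalg.svd(Y-c,full_matrices=False); nn=vt[2]*np.sign(vt[2][2]); r=(Y-c)@nn; Y=Y[abs(r)<3*r.std()+1e-4]
    a=np.array([.9945,-.1048,0]); sl=np.arctan2(-nn@a,nn[2]); print("area",st[i][4],"normal",np.round(nn,3),"res",r.std(),"theta",round(.441-sl,3))
E
python3 - <<'E'
from h import *
for k in(0,4): doorangle(cv2.imread(f"pics/scene{k}.png"),np.load(f"pics/scene{k}.npy"))
E
```

```text
area 6609 normal [-0.425  0.045  0.904] res 0.0009310603645827552 theta -0.0
area 12170 normal [ 0.475 -0.051  0.878] res 0.0012433106473556266 theta 0.939
```

```bash
python3 -m inch '[[[-0.15,0,-0.25,0,0,0],[-0.3,0,-0.5,0,0,0],[-0.3,0,-0.5,0,0,0],[-0.3,0,-0.5,0,0,0],[-0.3,0,-0.5,0,0,0]]]'
python3 - <<'E'
from h import *
p,d=cams.snapshot("scene"); doorangle(p[:,:,::-1].copy(),d)
E
```

```text
t: 6.43
ee_pos: [0.4802, 0.2017, 0.307]
tool_rot: [0.052, 0.999, 0.0, -0.0]
ft_force: [-8.1, 0.7, 1.1]
gripper_width: 0.178
area 12215 normal [ 0.489 -0.053  0.87 ] res 0.0012229465435172114 theta 0.956
```

The door is at 0.956, so release.

```bash
python3 -m inch '[[[0,0,0,0,0,0],[0,0,0,0,0,0],[0,0,0,0,0,0],[0,0,0,0,0,0],[0,0,0,0,0,0]]]' 1; python3 -m inch '[[[0,0,0,0,0,0],[0,0,0,0,0,0],[0,0,0,0,0,0],[0,0,0,0,0,0],[0,0,0,0,0,0]]]';  python3 - <<'E'
from h import *
p,d=cams.snapshot("scene"); doorangle(p[:,:,::-1].copy(),d)
p,d=cams.snapshot("wrist"); cv2.imwrite("pics/w5.png",p[:,:,::-1])
E
```

```text
t: 6.9
ee_pos: [0.4816, 0.2016, 0.306]
tool_rot: [0.053, 0.999, -0.0, 0.0]
ft_force: [-0.3, 0.5, 0.4]
gripper_width: 0.533
t: 7.32
ee_pos: [0.4814, 0.2017, 0.3057]
tool_rot: [0.053, 0.999, -0.0, -0.0]
ft_force: [0.6, 0.4, 0.4]
gripper_width: 0.912
area 11950 normal [ 0.426 -0.045  0.904] res 0.0012479834480824154 theta 0.883
```

View pics/w5.png

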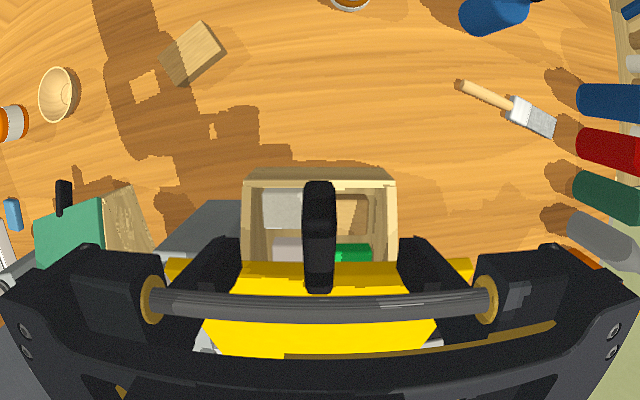

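The door holds itself at about 0.885 with the jaws open and no contact force. Back off straight up.

```bash
python3 -m inch '[[[0,0,-1.5,0,0,0],[0,0,-3.5,0,0,0],[0,0,-6,0,0,0],[0,0,-8,0,0,0],[0,0,-9.5,0,0,0]]]'
python3 - <<'E'
from h import *
p,d=cams.snapshot("scene"); doorangle(p[:,:,::-1].copy(),d); cv2.imwrite("pics/scene6.png",p[:,:,::-1])
p,d=cams.snapshot("top"); cv2.imwrite("pics/top6.png",p[:,:,::-1])
delta([.563,.041,.40],yaw=90)
E
```

```text
t: 7.83
ee_pos: [0.4814, 0.2017, 0.4026]
tool_rot: [0.052, 0.999, 0.0, 0.001]
ft_force: [0.5, -0.5, 0.4]
gripper_width: 0.996
area 11983 normal [ 0.426 -0.046  0.904] res 0.0012315584628463166 theta 0.883
shift cm [ -9.76 -15.14   0.3 ] turn deg [ 0.23  0.15 83.98] t 7.93 ft [-0.   0.2  0.6]
```

View pics/scene6.png

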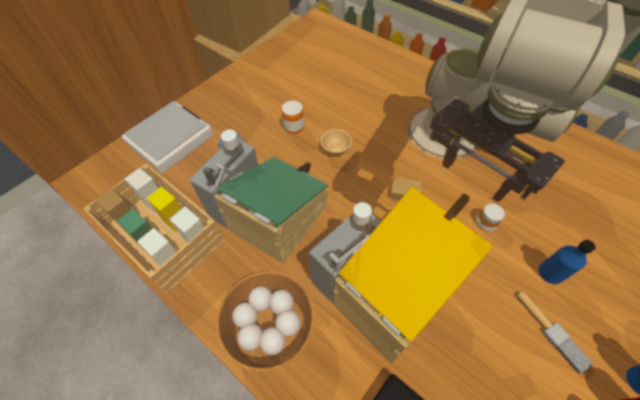

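The yellow door stands open by itself with the gripper well clear. Next: shut the fingers, turn the tool 84° and move above the pad.

```bash
python3 -m inch '[[[0,-2,0,0,0,7],[-0.5,-4,0,0,0,14],[-1.5,-6,0,0,0,21],[-2.5,-8,0,0,0,28],[-4,-10,0,0,0,35]]]' 0 30;  python3 - <<'E'
from h import *
delta([.563,.041,.40],yaw=90)
E
```

```text
t: 8.35
ee_pos: [0.5104, 0.0972, 0.3998]
tool_rot: [0.353, 0.936, -0.0, -0.001]
ft_force: [0.6, 0.2, 0.1]
gripper_width: 0.642
shift cm [-7.66 -0.75 -0.03] turn deg [-6.000e-02 -3.000e-02  4.866e+01] t 8.35 ft [0.6 0.2 0.1]
```

```bash
python3 -m inch '[[[-1.5,-0.2,0,0,0,7],[-3,-0.4,0,0,0,14],[-4.5,-0.5,0,0,0,21],[-6,-0.6,0,0,0,28],[-7.3,-0.7,0,0,0,35]]]';  python3 - <<'E'
from h import *
delta([.563,.041,.40],yaw=90)
E
```

```text
t: 8.77
ee_pos: [0.5617, 0.0441, 0.3992]
tool_rot: [0.618, 0.786, -0.001, -0.001]
ft_force: [-0.2, 0.7, 0.1]
gripper_width: 0.272
shift cm [-0.33  0.06 -0.08] turn deg [-0.11 -0.02 13.61] t 8.77 ft [-0.2  0.7  0.1]
```

```bash
python3 -m inch '[[[0,0,0,0,0,6],[0,0,0,0,0,12],[0,0,0,0,0,13],[0,0,0,0,0,13],[0,0,0,0,0,13]]]';  python3 - <<'E'
from h import *
delta([.563,.041,.26],yaw=90)
s=ctrl.get_state()
p,d=cams.snapshot("wrist"); cv2.imwrite("pics/w7.png",p[:,:,::-1]); np.save("pics/w7.npy",d); np.save("pics/w7p.npy",np.r_[s["ee_pos"],s["tool_rot"]])
E
```

```text
t: 9.18
ee_pos: [0.5611, 0.045, 0.4002]
tool_rot: [0.7, 0.714, -0.0, -0.0]
ft_force: [0.5, -0.3, -0.4]
gripper_width: 0.008
shift cm [-0.4   0.2  14.02] turn deg [-0.04 -0.01  1.15] t 9.18 ft [ 0.5 -0.3 -0.4]
```

View pics/w7.png

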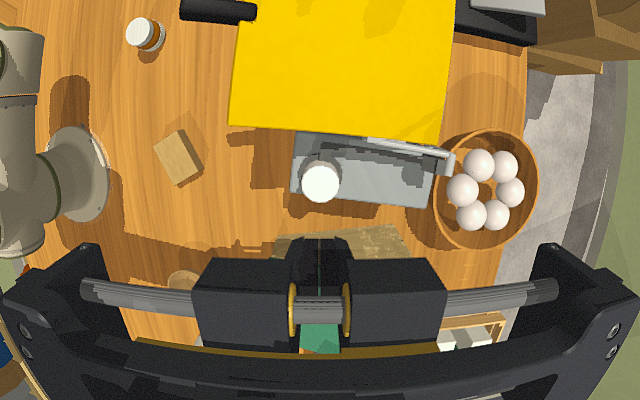

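The pad top is at (320,182) in the wrist view, with the door edge to its left and the arm clear. I'll check the pad position from here.

Run:
```python
from h import *
np.set_printoptions(precision=4,suppress=True)
p=np.load("pics/w7p.npy"); D=np.load("pics/w7.npy")
c,d=wray(p,320,182); print(c+d*D[182,320])
print(tri(wray(p,320,182),ray("top",258.4,190.9)),tri(wray(p,320,182),ray("scene",362.2,210.3)))
for v in (120,126,130):
  c,d=wray(p,320,v); print(c+d*D[v,320])
```

```text
[0.5619 0.0439 0.2403]
(array([0.5622, 0.0428, 0.2361]), np.float64(0.0005060486557815518)) (array([0.562 , 0.0424, 0.2352]), np.float64(0.0005299819591926667))
[0.5605 0.1081 0.2699]
[0.5606 0.1026 0.2691]
[0.5607 0.099  0.2688]
```

```bash
python3 -m inch '[[[-0.1,0.1,3,0,0,0],[-0.2,0.1,6,0,0,0],[-0.3,0.1,9,0,0,0],[-0.3,0.1,12,0,0,0],[-0.3,0.1,13.5,0,0,0]]]'; python3 -m inch '[[[0,0,0,0,0,0],[0,0,0,0,0,0],[0,0,0,0,0,0]]]'
python3 - <<'E'
from h import *
delta([.562,.042,.229],yaw=90)
E
```

```text
t: 9.65
ee_pos: [0.561, 0.0421, 0.262]
tool_rot: [0.7, 0.714, -0.001, -0.002]
ft_force: [0.3, -1.3, -0.2]
gripper_width: 0.005
t: 9.9
ee_pos: [0.5627, 0.0419, 0.2673]
tool_rot: [0.701, 0.713, 0.001, 0.001]
ft_force: [0.3, 0.2, -0.2]
gripper_width: 0.005
shift cm [ 0.02 -0.08  3.83] turn deg [0.14 0.02 1.03] t 9.9 ft [ 0.3  0.2 -0.2]
```

```bash
python3 -m inch '[[[0,0,1,0,0,0],[0,0,2,0,0,0],[0,0,2.6,0,0,0],[0,0,3.0,0,0,0],[0,0,3.4,0,0,0]]]'; python3 -m inch '[[[0,0,0.2,0,0,0],[0,0,0.4,0,0,0],[0,0,0.4,0,0,0]]]'
```

```text
t: 10.32
ee_pos: [0.5622, 0.0419, 0.2316]
tool_rot: [0.701, 0.713, -0.0, -0.0]
ft_force: [-2.8, 0.9, 4.2]
gripper_width: 0.006
t: 10.57
ee_pos: [0.5622, 0.0418, 0.2284]
tool_rot: [0.701, 0.713, 0.0, 0.0]
ft_force: [-2.8, -0.9, 5.1]
gripper_width: 0.002
```

```bash
python3 -m inch '[[[0,0,0.1,0,0,0],[0,0,0.1,0,0,0],[0,0,0.1,0,0,0],[0,0,0.1,0,0,0],[0,0,0.1,0,0,0]]]'; python3 -m inch '[[[0,0,0,0,0,0],[0,0,0,0,0,0],[0,0,0,0,0,0],[0,0,0,0,0,0],[0,0,0,0,0,0]]]'
python3 - <<'E'
from h import *
p,d=cams.snapshot("scene"); doorangle(p[:,:,::-1].copy(),d); cv2.imwrite("pics/scene8.png",p[:,:,::-1])
E
```

```text
t: 10.98
ee_pos: [0.5623, 0.0417, 0.2283]
tool_rot: [0.701, 0.713, 0.0, 0.001]
ft_force: [-4.5, 0.1, 11.2]
gripper_width: 0.007
t: 11.4
ee_pos: [0.5623, 0.0418, 0.2283]
tool_rot: [0.701, 0.713, 0.0, 0.001]
ft_force: [-4.6, -0.6, 12.4]
gripper_width: 0.005
area 8097 normal [-0.23   0.024  0.973] res 0.001087630042065784 theta 0.208
```

View pics/scene8.png

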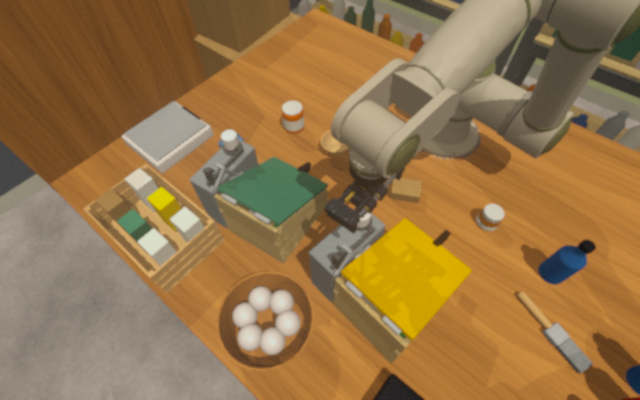

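The door is sinking, now at 0.21, and the pad is fully down at about 12 N. Hold a little longer, then lift off.

```bash
python3 -m inch '[[[0,0,0,0,0,0],[0,0,0,0,0,0],[0,0,0,0,0,0],[0,0,0,0,0,0],[0,0,0,0,0,0]]]'; python3 -m inch '[[[0,0,0,0,0,0],[0,0,0,0,0,0],[0,0,0,0,0,0],[0,0,0,0,0,0],[0,0,0,0,0,0]]]'; python3 -m inch '[[[0,0,-1,0,0,0],[0,0,-3,0,0,0],[0,0,-6,0,0,0],[0,0,-9,0,0,0],[0,0,-12,0,0,0]]]';  python3 -m inch '[[[0,0,0,0,0,0],[0,0,0,0,0,0],[0,0,0,0,0,0],[0,0,0,0,0,0],[0,0,0,0,0,0]]]'
python3 - <<'E'
from h import *
p,d=cams.snapshot("scene"); doorangle(p[:,:,::-1].copy(),d); cv2.imwrite("pics/scene9.png",p[:,:,::-1])
D0=np.load("pics/scene0.npy"); P0=cloud("scene",D0);P=cloud("scene",d)
print("green door z before/after",P0[180:200,250:290,2].mean(),P[180:200,250:290,2].mean(), "pad z",P[207:213,360:366,2].mean())
E
```

```text
t: 11.87
ee_pos: [0.5623, 0.0417, 0.2283]
tool_rot: [0.701, 0.713, 0.0, 0.001]
ft_force: [-4.9, -0.0, 12.4]
gripper_width: 0.006
t: 12.28
ee_pos: [0.5623, 0.0418, 0.2283]
tool_rot: [0.701, 0.713, 0.0, 0.001]
ft_force: [-5.2, -0.6, 12.1]
gripper_width: 0.003
t: 12.7
ee_pos: [0.562, 0.0419, 0.3481]
tool_rot: [0.701, 0.713, -0.0, -0.0]
ft_force: [1.4, -0.4, -0.4]
gripper_width: -0.001
t: 13.12
ee_pos: [0.5621, 0.0419, 0.3455]
tool_rot: [0.701, 0.713, -0.001, -0.001]
ft_force: [-0.3, 0.3, -0.4]
gripper_width: 0.01
area 6607 normal [-0.424  0.045  0.904] res 0.0009376808955162209 theta 0.0
green door z before/after 0.16163214528187986 0.1654716341849197 pad z 0.24015663347833105
```

View pics/scene9.png

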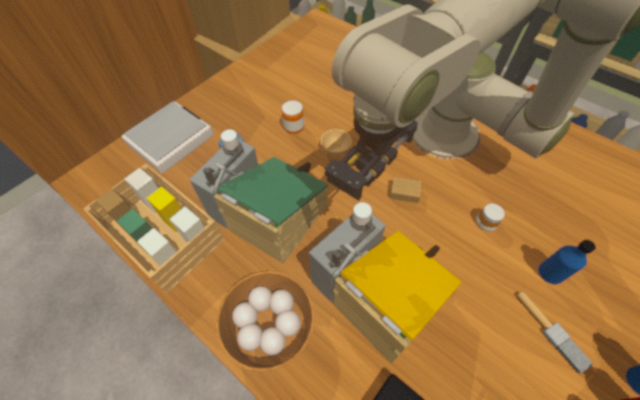

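The yellow door is shut and the pad is back up. The green door's mean height differs by 4 mm, so I'll check that with a median before handing in.

Run:
```python
from h import *
p,d=cams.snapshot("scene"); D0=np.load("pics/scene0.npy")
a=d[165:210,240:305];b=D0[165:210,240:305]; ok=(a>0)&(b>0)
print("zeros",(a==0).sum(),(b==0).sum(),"median diff",np.median((a-b)[ok]),"pct",np.percentile((a-b)[ok],[5,25,75,95]))
doorangle(p[:,:,::-1].copy(),d); s=ctrl.get_state(); print(s["ft_force"],s["t"])
ctrl.close_job()
```

```text
zeros 14 7 median diff -5.722046e-06 pct [-0.00396987 -0.00151627  0.00159481  0.00395308]
area 6598 normal [-0.424  0.045  0.904] res 0.0009490655629407243 theta 0.0
[ 0.3047193   0.77399986 -0.08163008] 13.2167
the job is handed in; nothing more can be done
```

The yellow door's stay held when tested, and its release pad brought the door fully shut again. The job was handed in at about 13.2 s of the 51 s allowed.

- **Raising:** I gripped the black handle and lifted the door to 0.956 rad along its hinge arc. When I let go, it settled at 0.883 rad. It was still there after the gripper had backed clear, about 1 s after letting go.
- **Release:** I pressed the white pad down about 11–12 mm with the shut fingers, at about 12 N, and held it for about 1.9 s. The door sank, and I lifted the tool off.
- **Last checks:** The yellow door measured 0.0 rad. The pad was back up at 0.240 m, and the gripper was about 10 cm above it with no contact force.
- **Green door:** It stayed shut. A first comparison of its average height differed by 4 mm. The median depth change over it was 0.0 mm, so I put the 4 mm down to missing depth readings.

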